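Hold a sample flask down in a hold-to-read colour reader

ROBOT

A 7-joint arm with a two-finger parallel gripper is mounted at the origin on a cart in front of the work surface, level with it; the furniture and walls round the work are solid. World frame = base frame: x ahead of the robot, y to its left, z up, the work surface at z = 0. Lengths are in m, angles in rad, forces in N, time in s.
With the tool pointing down it reaches from about 0.4 to 0.875 m from the base axis. Payload 19.3 kg.
Tool frame: the origin (TCP) lies between the finger pads; the fingertips stand 17 mm ahead of it and the grasp point (between the pads) lies 2 mm behind it; z points along the fingers, x is the direction in which the jaws open and shut, and the axes are right-handed (so a half turn about z gives the same grasp; the last joint's range is limited). The gripper opens to 85 mm and grips with 20 to 120 N. Pads are 22 mm wide; open, the fingers measure 114 mm over their backs; the gripper's body (76 mm by 85 mm) begins 54 mm behind the grasp point. The pads swing forward as they close: fully open they stand 13 mm farther back than shut.
Start: joints at [-1.295, 0.521, -0.036, 1.599, 0.021, 1.021, -0.113], TCP at [0.212, 0.588, 0.248] pointing down, gripper open.
Joint ranges: [-2.91, 2.91], [-0.3, 2.13], [-1.5, 1.42], [0.17, 2.43], [-1.26, 4.41], [0.16, 1.93], [-2.52, 2.52]. Speed limits (rad/s): [1.89, 1.89, 2.39, 2.39, 3.01, 3.01, 3.01].

INTERFACE

Orientations are given as [roll, pitch, yaw] about the fixed x, y, z axes, in that order (R = Rz(yaw) Ry(pitch) Rx(roll)).
In Python, from workcell import bot gives the robot as it stands. The module is installed in compiled form; this text tells all that it offers.
- The arm moves only by the tool arm_command, never from a script. Its argument "targets" is a list of rows, each a list of 6 numbers: the shift along the tool's x, y, z in mm, then the turn, a rotation vector about the tool's x, y, z in degrees. In form: [[x, y, z, wx, wy, wz], ...]. A call has 1 to 8 rows; each row shifts and turns the pose as measured when the row begins, along the tool's axes as they then stand; what a row does not reach is not made up. A row lasts 1/10 s, in which the tool goes at most 50 mm and 8.59 degrees, less where a joint would pass 70% of its speed; a pose out of reach is approached as far as the arm can. A call is refused whole if a number of a shift passes 50 or a number of a turn 8.59, either way. A call with a gripper value outside its range is refused whole. "grip" is the opening in per cent of the stroke, from 0 (shut) to 100 (fully open), set as the call begins (left out, the last holds). The fingers move at their own pace and stop on an object; "grip_force" is the grip in N (left out, the last holds). Time passes only in rows, so rows that do not move let the fingers close. It gives the time, the measured TCP pose, the force and the opening at its end, in the units of the state.
- bot.observe(): the state, without advancing time (a new reading comes with each control period).
- bot.grab_frame(name): name is "scene" or "top" or "wrist"; returns a dict with "color" (420x560x3 uint8, red, green, blue), "depth" (420x560 float32, m along the optical axis (not along the pixel's ray), 0 where there is no reading), "fov_y" (degrees; the focal length in pixels is half the picture's height over the tangent of half this angle, whatever the lens; pixels are square), "cx", "cy" (the principal point, pixels), "D" ([k1, k2, p1, p2, k3] as OpenCV has them; the pictures are not rectified), "R" (3x3) and "t" (3): a world point X has camera coordinates R X + t; the wrist camera has in their place "hand_eye" (4x4, takes a point from camera to tool coordinates, whose origin is the TCP and whose axes are the tool frame's). Camera axes: x right, y down, z forward; pixel columns grow to the right and rows downward; lengths in m; the calibration is good to about 2 mm. A picture is of the moment at which its call begins: read the wrist's pose just before it.
- bot.job_done(): hands the job in, once; it reports no verdict.
The state is a dict: "clock": time; "qpos": joint angles; "qd": joint speeds; "joint_efforts": joint torques, N m; "position": TCP position; "tool_rot": TCP orientation; "force": force on the tool from outside, world axes, zero at the start; "moment": the same for the moment, N m; "grip_width": finger opening in m.
Only numpy, scipy, OpenCV 4.12 (cv2) and the standard library are available. Lean on these libraries where they do the work, as an engineer would, in place of code of your own. Each camera call takes 0.05 s, during which the arm holds its last target. There are 200 camera calls.

TASK

Take a reading of the small pink flask: first turn the reader's orange lock knob clockwise until it clicks over and stays, so that its steel tongue swings clear of the sprung ring; then set the flask, kept upright, into the ring and gently press it down against the springs by at least 10 mm of the ring's 18 mm travel. The reader reads only while the ring is held down, so finish with the gripper still holding the flask pressed down, touching only the flask. Leave the petri dish, the small beaker and the loose rubber stopper where they are.

Things in the scene. Friction and masses are not known exactly. Their poses are not given: they have to be found in the camera images.
- reader: Fixed bench instrument: low white housing with a grey top plate, 136 (x) x 214 (y) x 35 mm high. Origin: centre of its underside, on the worktop; z up. In its frame the ring's axis is at (0, +52) mm and the knob's axis at (0, -53) mm. It stands turned by up to 0.35 rad either way.
- cradle_seat (a point): Centre of the sprung ring cradle's seat, the level on which the flask's base rests; moves down with the ring; 65 mm above the worktop with the ring up. The cradle is a flat black flange (94 mm across, 4 mm thick, underside 26 mm above the housing with the ring up) with a 36 mm hole, and on it a blue collar, 16 mm high above the seat, 56 mm inside diameter at the bottom flaring to about 64 mm at its rim, 72 mm outside at the rim. It rides on three posts with coil springs.
- cradle (a joint): How far the ring is pressed down, m: 0 up (free), 0.018 at its hard stop. Straight down. Springs: about 2.5 N to start it moving, plus 0.45 N per mm, so about 7 N at 10 mm and 9 N at 14 mm; it springs back up when released. While the knob is locked, the tongue stops it after about 2 mm.
- lock_grip (a point): Point on the vertical axis of the lock knob, in the middle of its orange bar grip, 79 mm above the worktop. The bar is 44 mm long, 14 mm wide and 32 mm high (from 61 to 93 mm above the worktop); x of this frame runs along the bar and turns with it, z is up. Below it is a round black skirt 42 mm across with a steel tongue, 53 to 59 mm above the worktop, which reaches 64 mm out from the axis, under the ring's flange when locked.
- lock (a joint): Turn of the lock knob, rad, clockwise seen from above: 0 locked, 1.3 open (end stop). A sprung detent crests at 0.65: before it the knob springs back, past it it snaps on to about 1.26 and stays; it takes at most about 0.15 N m.
- flask: Loose small conical glass flask with pink contents, 51 mm across its base, 88 mm tall, about 60 g. Origin: centre of its base; z up its axis. Its body narrows upward; the neck runs from 66 to 88 mm above the base and is 24 mm across. Stands on the worktop left of the reader.
- petri: Loose petri dish with lid, 61 mm across, 16 mm high; origin under its centre. Bystander.
- beaker: Loose small beaker, 44 x 51 x 59 mm high; origin under its centre. Bystander.
- stopper: Loose red-brown rubber stopper, 28 mm across, 24 mm high; origin under its centre. Bystander.
Mind the look-alikes: they are no part of the job. What is shaped like the flask but turquoise is not meant.

How it is judged:
By the outcome, as a careful person would: the job done as asked, in the order asked, and still so for the second after the job is handed in, while the arm keeps its last pose, push and grip.
It also fails if it takes over 51 s, if anything falls off the work surface, if the arm or the gripper's body presses on something with over 40 N, if the wrist force passes 120 N, or if a joint passes its speed limit or range.

## Working session

There is one attempt and no reset: what is moved stays moved. The work goes in short steps, Python scripts to look and compute and a tool call to move; the robot and the scene stay as the last step left them, time stands still between calls to the robot, and variables do not carry over. Pictures are saved under pics/ and viewed, about 8 in all and at most 12, crops included, and the job is handed in when it is done.

Besides the shell and the picture viewer there is one more tool, called after "Emit:" in YAML: its name, and indented under it one key for each argument. arm_command: Moves the arm, as the interface text tells. Its arguments: {"type":"object","properties":{"targets":{"type":"array"},"grip":{"type":"number"},"grip_force":{"type":"number"}},"required":["targets"]}

```bash
mkdir -p pics; cat > h.py <<'E'
import numpy as np, cv2
from scipy.spatial.transform import Rotation as Ro
from workcell import bot
def cam(n):
    s=bot.observe(); f=bot.grab_frame(n); h,w=f["depth"].shape
    fl=h/2/np.tan(np.radians(f["fov_y"])/2)
    K=np.array([[fl,0,f["cx"]],[0,fl,f["cy"]],[0,0,1]])
    if n=="wrist":
        T=np.eye(4);T[:3,:3]=Ro.from_euler('xyz',s["tool_rot"]).as_matrix();T[:3,3]=s["position"]
        T=T@np.array(f["hand_eye"])
    else:
        T=np.eye(4);R=np.array(f["R"]);T[:3,:3]=R.T;T[:3,3]=-R.T@np.array(f["t"])
    f.update(K=K,T=T);return f
def cloud(f):
    d=f["depth"];h,w=d.shape
    g=np.stack(np.meshgrid(np.arange(w),np.arange(h)),-1).reshape(-1,1,2).astype(np.float64)
    n=cv2.undistortPoints(g,f["K"],np.array(f["D"],float)).reshape(h,w,2)
    P=np.dstack([n*d[...,None],d])
    return P@f["T"][:3,:3].T+f["T"][:3,3]
def save(im,name): cv2.imwrite("pics/"+name,cv2.cvtColor(im,cv2.COLOR_RGB2BGR))
E
python3 - <<'E'
from h import *
print(bot.observe())
for n in("scene","top"):
    f=cam(n); save(f["color"],n+"0.png"); np.savez(n+"0.npz",c=f["color"],P=cloud(f),d=f["depth"],K=f["K"],T=f["T"],D=f["D"])
    print(n,f["T"],f["K"][0,0])
E
```

```text
{'clock': 0.0, 'qpos': array([-1.29518808,  0.52204298, -0.03629679,  1.60000309,  0.02118665,
        1.02111019, -0.11281143]), 'qd': array([-0.0006699 , -0.00081957,  0.00064189, -0.0008313 , -0.00045818,
        0.00012684,  0.00091926]), 'joint_efforts': array([ 1.10436758e-03, -9.27084875e+01,  1.98011287e+00, -3.69927871e+01,
        1.78329827e-02,  7.94697844e-03,  4.11960275e-05]), 'position': array([0.21178588, 0.58767944, 0.24770978]), 'tool_rot': array([3.14150403e+00, 1.17576355e-03, 1.22493301e+00]), 'force': array([-0.34890975, -0.76396814, -0.77999709]), 'moment': array([-0.01814269,  0.06056311,  0.0409907 ]), 'grip_width': 0.08550145838350588}
scene [[ 0.78412613 -0.39994571  0.47454151 -0.11710873]
 [-0.62057549 -0.49830764  0.60545484 -0.76968295]
 [-0.00568141 -0.76924179 -0.63893254  0.99168233]
 [ 0.          0.          0.          1.        ]] 460.73014002172283
top [[-0.01634091 -0.99861833  0.04994404  0.45893376]
 [-0.99979411  0.01692031  0.01120038  0.09191462]
 [-0.01202997 -0.04975073 -0.99868921  1.34493182]
 [ 0.          0.          0.          1.        ]] 479.73145454947155
```

View pics/top0.png

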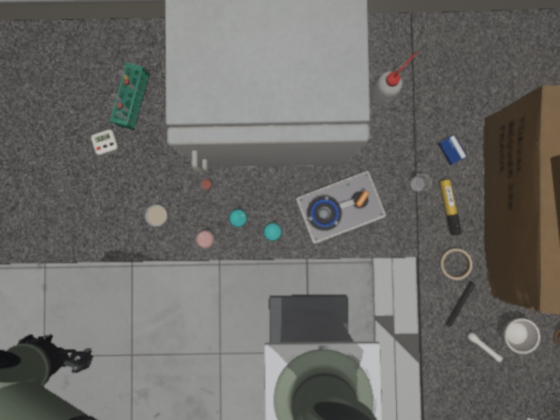

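View pics/scene0.png

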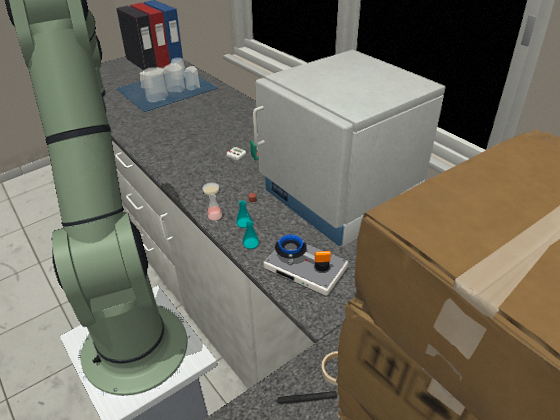

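Top view: the pink flask is at (205,240). Its look-alikes are the turquoise flasks at (238,218) and (272,232); other nearby items are the petri dish at (156,215) and the red-brown stopper at (206,184). The reader is at (341,207), with the ring at (324,212) and the orange bar at (361,199). A clear beaker is at (420,183). By colour I choose (205,240) and check it in a crop with measurements.

```bash
cat > m.py <<'E'
from h import *
out=[]
for n in("top","scene"):
    z=np.load(n+"0.npz"); c=z["c"];P=z["P"]; hsv=cv2.cvtColor(c,cv2.COLOR_RGB2HSV).astype(int)
    H,S,V=hsv[...,0],hsv[...,1],hsv[...,2]
    near=(P[...,0]>.35)&(P[...,0]<.75)&(P[...,1]>-.3)&(P[...,1]<.6)&(P[...,2]>-.02)&(P[...,2]<.2)
    for nm,m in dict(orange=(H>5)&(H<18)&(S>180)&(V>120),pink=((H<8)|(H>170))&(S>50)&(S<170)&(V>110),blue=(H>100)&(H<125)&(S>150),turq=(H>80)&(H<98)&(S>120)).items():
        k,l,st,ce=cv2.connectedComponentsWithStats((m&near).astype(np.uint8))
        for i in range(1,k):
            if st[i,4]>25:
                p=P[l==i]; print(n,nm,ce[i].round(1),st[i,4],"med",np.median(p,0).round(4),"min",np.percentile(p,3,0).round(4),"max",np.percentile(p,97,0).round(4))
                if nm=="orange":
                    q=p[p[:,2]>.085]; 
                    if len(q)>5: 
                        r=cv2.minAreaRect((q[:,:2]*1000).astype(np.float32)); print("  bar",r)
z=np.load("top0.npz");P=z["P"]
# reader plate
m=(abs(P[...,2]-.035)<.008)&(P[...,0]>.38)&(P[...,0]<.62)&(P[...,1]>-.15)&(P[...,1]<.2)
m=cv2.morphologyEx(m.astype(np.uint8),cv2.MORPH_OPEN,np.ones((3,3)))
k,l,st,ce=cv2.connectedComponentsWithStats(m); i=1+np.argmax(st[1:,4])
r=cv2.minAreaRect((P[l==i][:,:2]*1000).astype(np.float32)); print("plate",r,st[i])
for nm,uv in dict(petri=(156,215),stop=(206,184),beak=(420,183),flask=(205,240),ground=(180,260),ovenfront=(270,160)).items(): print(nm,P[uv[1],uv[0]].round(3))
c=z["c"]; a=cv2.resize(c[165:265,130:400],None,fx=2.9,fy=2.9,interpolation=cv2.INTER_CUBIC)
b=np.load("scene0.npz")["c"][170:300,185:365]; b=cv2.resize(b,(a.shape[1]//2*1,int(130*a.shape[1]/2/180)),interpolation=cv2.INTER_CUBIC)
o=np.zeros((a.shape[0]+b.shape[0],a.shape[1],3),np.uint8);o[:a.shape[0]]=a;o[a.shape[0]:,:b.shape[1]]=b
save(o,"crop1.png")
E
python3 m.py
```

```text
top pink [205.5 183.9] 80 med [0.5946 0.3148 0.0233] min [0.5834 0.302  0.0148] max [0.6055 0.327  0.0294]
top pink [204.9 239.9] 138 med [0.44   0.3106 0.0391] min [0.4237 0.2996 0.0253] max [0.459  0.3333 0.0847]
top blue [324.5 206. ] 57 med [ 0.5298 -0.0079  0.0799] min [ 0.4972 -0.0387  0.0737] max [0.5384 0.0243 0.0845]
top turq [237.3 217.8] 213 med [0.4982 0.2245 0.0412] min [0.4795 0.2066 0.017 ] max [0.5202 0.2429 0.0882]
top turq [272.2 231.5] 215 med [0.4591 0.1312 0.0417] min [0.4407 0.1129 0.0231] max [0.478  0.1509 0.0894]
scene orange [322.2 256.5] 147 med [ 0.5407 -0.1111  0.0827] min [ 0.5252 -0.1233  0.0637] max [ 0.5576 -0.096   0.0948]
  bar ((543.1275024414062, -109.987060546875), (16.293102264404297, 42.827598571777344), 61.008304595947266)
scene pink [251.6 194.9] 35 med [0.5986 0.3137 0.0231] min [0.5854 0.3    0.0007] max [0.612  0.3478 0.028 ]
scene pink [214.  212.7] 172 med [0.4349 0.3019 0.0304] min [0.4193 0.2918 0.0098] max [0.4578 0.3213 0.0521]
scene blue [290.3 243.4] 240 med [ 0.5104 -0.0045  0.0756] min [ 0.4755 -0.0426  0.0652] max [0.5393 0.0216 0.0843]
scene turq [246.7 226.7] 563 med [0.4696 0.137  0.0409] min [0.4393 0.1068 0.005 ] max [0.5101 0.2334 0.0876]
plate ((525.9213256835938, -55.82823944091797), (135.47430419921875, 214.0439453125), 19.845155715942383) [ 297  172   79   71 2333]
petri [0.511 0.452 0.022]
stop [0.595 0.313 0.023]
beak [ 0.589 -0.282  0.004]
flask [0.44  0.31  0.068]
ground [0.385 0.391 0.004]
ovenfront [0.63  0.129 0.21 ]
```

View pics/crop1.png

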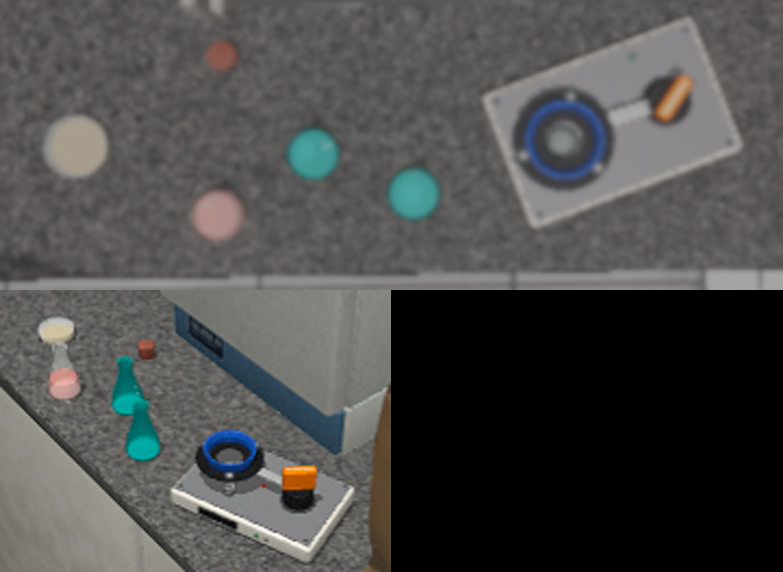

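The crop confirms it: one pink flask, two turquoise ones beside it, and the reader with its tongue pointing at the ring. The measured reader yaw is about 0.346, the ring at about (0.508, -0.007) and the knob at about (0.544, -0.106). I'll move towards the knob.

Emit:
arm_command:
  targets:
    - [-31, 31, 0, 0, 0, 0]
    - [-31, 31, 0, 0, 0, 0]
    - [-31, 31, 0, 0, 0, 0]
    - [-31, 31, 0, 0, 0, 0]
    - [-31, 31, 0, 0, 0, 0]
    - [-31, 31, 0, 0, 0, 0]
    - [-31, 31, 0, 0, 0, 0]
    - [-31, 31, 0, 0, 0, 0]
  grip: 45
  grip_force: 40

```text
clock: 0.9
position: [0.3619, 0.2625, 0.2451]
tool_rot: [-3.139, 0.003, 1.234]
force: [0.8, 0.6, -0.4]
grip_width: 0.0386
```

Emit:
arm_command:
  targets:
    - [-31, 31, 0, 0, 0, 0]
    - [-31, 31, 0, 0, 0, 0]
    - [-31, 31, 0, 0, 0, 0]
    - [-31, 31, 0, 0, 0, 0]
    - [-31, 31, 0, 0, 0, 0]
    - [-31, 31, 0, 0, 0, 0]
    - [-31, 31, 0, 0, 0, 0]
    - [-31, 31, 0, 0, 0, 0]

```text
clock: 1.7
position: [0.5171, -0.068, 0.2455]
tool_rot: [-3.139, 0.003, 1.235]
force: [0.5, 1.0, -0.3]
grip_width: 0.0385
```

```bash
cat >> h.py <<'E'
def go(p,yaw=None):
    s=bot.observe();R=Ro.from_euler('xyz',s["tool_rot"]).as_matrix()
    print("pos",s["position"].round(4),"rot",np.degrees(s["tool_rot"]).round(2),"F",s["force"].round(1),"w",round(s["grip_width"],4),"t",s["clock"])
    print("tool shift mm",(R.T@(np.array(p)-s["position"])*1000).round(1), "q",s["qpos"].round(2))
    T=Ro.from_euler('xyz',[np.pi,0,np.radians(yaw) if yaw is not None else s["tool_rot"][2]])
    print("turn deg",np.degrees((Ro.from_matrix(R).inv()*T).as_rotvec()).round(2))
E
python3 - <<'E'
from h import *
go([.544,-.106,.2],57)
f=cam("wrist");save(f["color"],"w1.png");np.savez("w1.npz",c=f["color"],P=cloud(f))
E
```

```text
pos [ 0.5171 -0.068   0.2455] rot [-1.7986e+02  1.6000e-01  7.0770e+01] F [ 0.5  1.  -0.3] w 0.0385 t 1.7
tool shift mm [-26.9  38.   45.4] q [-0.16  0.37  0.23  1.88 -0.1   0.9   1.35]
turn deg [-0.12  0.18 13.77]
```

View pics/w1.png

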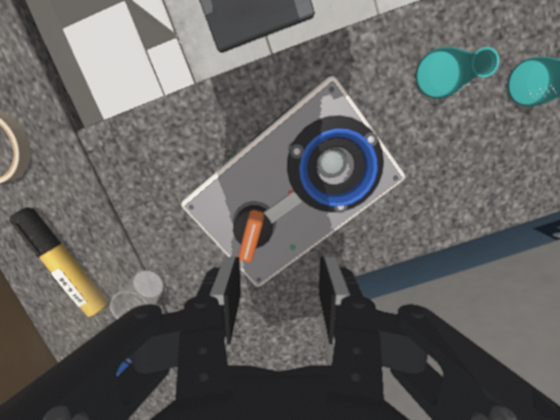

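The wrist view shows the knob's orange bar at (251,236), the ring at (337,166), the tongue between them, and the beaker well clear at (147,287).

```bash
cat > ms.py <<'E'
from h import *
def meas(c,P):
    hsv=cv2.cvtColor(c,cv2.COLOR_RGB2HSV).astype(int);H,S,V=hsv[...,0],hsv[...,1],hsv[...,2]
    near=(P[...,0]>.35)&(P[...,0]<.7)&(P[...,1]>-.25)&(P[...,1]<.2)
    m=(H>4)&(H<20)&(S>150)&(V>80)&near&(P[...,2]>.086)&(P[...,2]<.11)
    q=P[m]; r=cv2.minAreaRect((q[:,:2]*1000).astype(np.float32)); d=np.linalg.svd(q[:,:2]-q[:,:2].mean(0),full_matrices=False)[2][0]
    print("bar n",len(q),"rect",np.round(r[0],1),np.round(r[1],1),"z",np.median(q[:,2]).round(4),"angle",np.degrees(np.arctan2(d[1],d[0])).round(1))
    m=(H>100)&(H<128)&(S>130)&near&(P[...,2]>.05)&(P[...,2]<.1)
    q=P[m];e=(cv2.minEnclosingCircle((q[q[:,2]>np.percentile(q[:,2],95)-.006][:,:2]*1000).astype(np.float32))); print("ring",e,"ztop",np.percentile(q[:,2],95).round(4))
    m=(abs(P[...,2]-.037)<.006)&near
    m=cv2.morphologyEx(m.astype(np.uint8),cv2.MORPH_OPEN,np.ones((5,5)));k,l,st,ce=cv2.connectedComponentsWithStats(m); i=1+np.argmax(st[1:,4])
    r=cv2.minAreaRect((P[l==i][:,:2]*1000).astype(np.float32));print("plate",r)
if __name__=="__main__":
    z=np.load("w1.npz");meas(z["c"],z["P"])
E
python3 ms.py
```

```text
bar n 445 rect [ 542.9 -106. ] [13.8 42.4] z 0.0927 angle -34.6
ring ((507.8424987792969, -7.938610553741455), 35.459869384765625) ztop 0.0818
plate ((503.4984436035156, -65.01946258544922), (83.60244750976562, 207.8589630126953), 20.350576400756836)
```

Emit:
arm_command:
  targets:
    - [-14, 18, 20, 0, 0, 0]
    - [-13.5, 19, 20, 0, 0, 0]
    - [0, 0, 35, 0, 0, 7.8]
    - [0, 0, 35, 0, 0, 7.6]
    - [0, 0, 0, 0, 0, 0]
    - [0, 0, 0, 0, 0, 0]

```text
clock: 2.35
position: [0.546, -0.1196, 0.1324]
tool_rot: [3.139, 0.006, 0.95]
force: [0.2, 0.3, -0.0]
grip_width: 0.0388
```

```bash
python3 - <<'E'
from h import *
go([.543,-.106,.083],55.4)
E
```

```text
pos [ 0.546  -0.1196  0.1324] rot [179.85   0.36  54.45] F [ 0.2  0.3 -0. ] w 0.0388 t 2.35
tool shift mm [  9.7 -10.5  49.4] q [-0.08  0.59  0.27  1.89 -0.22  0.7   1.26]
turn deg [ 0.15  0.36 -0.95]
```

Emit:
arm_command:
  targets:
    - [9.5, -10.5, 0, 0, 0, -0.9]
    - [0, 0, 0, 0, 0, 0]

```text
clock: 2.55
position: [0.5436, -0.1044, 0.1349]
tool_rot: [3.138, 0.005, 0.973]
force: [0.8, 0.3, 0.9]
grip_width: 0.0385
```

```bash
python3 - <<'E'
from h import *
go([.543,-.106,.083],55.4)
E
```

```text
pos [ 0.5436 -0.1044  0.1349] rot [179.77   0.27  55.77] F [0.8 0.3 0.9] w 0.0385 t 2.55
tool shift mm [-1.4  0.2 51.9] q [-0.11  0.58  0.26  1.9  -0.21  0.69  1.25]
turn deg [0.24 0.27 0.37]
```

Emit:
arm_command:
  targets:
    - [-1.4, 0, 26, 0.2, 0.3, 0.4]
    - [0, 0, 25, 0, 0, 0]
    - [0, 0, 0, 0, 0, 0]

```text
clock: 2.85
position: [0.5457, -0.104, 0.0878]
tool_rot: [3.135, -0.006, 0.975]
force: [0.4, -0.1, 0.4]
grip_width: 0.0383
```

```bash
python3 - <<'E'
from h import *
go([.543,-.106,.083],55.4)
E
```

```text
pos [ 0.5457 -0.104   0.0878] rot [179.6   -0.34  55.85] F [ 0.4 -0.1  0.4] w 0.0383 t 2.85
tool shift mm [-3.3 -1.2  4.7] q [-0.08  0.65  0.22  1.92 -0.25  0.59  1.28]
turn deg [ 0.4  -0.34  0.45]
```

Emit:
arm_command:
  targets:
    - [-3.3, -1.2, 4, 0.4, -0.3, 0.4]
    - [0, 0, 0, 0, 0, 0]

```text
clock: 3.05
position: [0.5437, -0.1061, 0.0862]
tool_rot: [3.14, -0.002, 0.969]
force: [-0.8, 0.4, 0.1]
grip_width: 0.0383
```

Emit:
arm_command:
  targets:
    - [0, 0, 0, 0, 0, 0]
    - [0, 0, 0, 0, 0, 0]
    - [0, 0, 0, 0, 0, 0]
    - [0, 0, 0, 0, 0, 0]
    - [0, 0, 0, 0, 0, 0]
  grip: 0
  grip_force: 30

```text
clock: 3.55
position: [0.5438, -0.1072, 0.0882]
tool_rot: [3.138, -0.001, 0.969]
force: [1.1, -0.9, -9.6]
grip_width: 0.0131
```

```bash
python3 - <<'E'
from h import *
go([.543,-.106,.083],55.4); print(bot.observe()["moment"])
E
```

```text
pos [ 0.5438 -0.1072  0.0882] rot [ 1.7981e+02 -7.0000e-02  5.5530e+01] F [ 1.1 -0.9 -9.6] w 0.0131 t 3.55
tool shift mm [ 0.5 -1.3  5.2] q [-0.08  0.65  0.23  1.92 -0.25  0.59  1.28]
turn deg [ 0.19 -0.07  0.13]
[-0.31168045 -0.3049128  -0.0282112 ]
```

Emit:
arm_command:
  targets:
    - [0, 0, 0, 0, 0, 5]
    - [0, 0, 0, 0, 0, 6]
    - [0, 0, 0, 0, 0, 6]
    - [0, 0, 0, 0, 0, 6]
    - [0, 0, 0, 0, 0, 6]
    - [0, 0, 0, 0, 0, 6]

```text
clock: 4.15
position: [0.544, -0.1071, 0.0882]
tool_rot: [3.14, -0.003, 0.339]
force: [0.7, -1.9, -9.2]
grip_width: 0.0136
```

```bash
python3 - <<'E'
from h import *
go([.543,-.1065,.086],-17); print(bot.observe()["moment"])
E
```

```text
pos [ 0.544  -0.1071  0.0882] rot [179.9   -0.19  19.4 ] F [ 0.7 -1.9 -9.2] w 0.0136 t 4.15
tool shift mm [-0.7 -0.9  2.2] q [-0.19  0.68  0.4   1.93 -0.43  0.62  0.82]
turn deg [ 3.00e-02 -2.10e-01  3.64e+01]
[-0.29337222 -0.11247181  0.01360888]
```

Emit:
arm_command:
  targets:
    - [0, 0, 0, 0, 0, 6]
    - [0, 0, 0, 0, 0, 6]
    - [0, 0, 0, 0, 0, 6]
    - [0, 0, 0, 0, 0, 6]
    - [0, 0, 0, 0, 0, 6]
    - [0, 0, 0, 0, 0, 5]
    - [0, 0, 0, 0, 0, 0]

```text
clock: 4.85
position: [0.5442, -0.1072, 0.0882]
tool_rot: [3.141, -0.004, -0.3]
force: [0.8, -2.2, -6.3]
grip_width: 0.0132
```

```bash
python3 - <<'E'
from h import *
go([.543,-.1065,.086],-17); print(bot.observe()["moment"])
E
```

```text
pos [ 0.5442 -0.1072  0.0882] rot [179.98  -0.24 -17.17] F [ 0.8 -2.2 -6.3] w 0.0132 t 4.85
tool shift mm [-1.3 -0.3  2.2] q [-0.3   0.72  0.57  1.93 -0.62  0.66  0.35]
turn deg [ 0.02 -0.24 -0.17]
[-0.67124243  0.00103615  0.07692433]
```

Emit:
arm_command:
  targets:
    - [0, 0, 0, 0, 0, 0]
    - [0, 0, 0, 0, 0, 0]
    - [0, 0, 0, 0, 0, 0]
    - [0, 0, 0, 0, 0, 0]
  grip: 45

```text
clock: 5.25
position: [0.5452, -0.1064, 0.0892]
tool_rot: [-3.14, -0.006, -0.292]
force: [-0.3, 1.3, 0.1]
grip_width: 0.0386
```

Emit:
arm_command:
  targets:
    - [0, 0, -25, 0, 0, 0]
    - [0, 0, -45, 0, 0, 0]
    - [0, 0, -45, 0, 0, 0]
    - [0, 0, -30, 0, 0, 0]
    - [0, 0, 0, 0, 0, 0]

```text
clock: 5.75
position: [0.5437, -0.107, 0.2394]
tool_rot: [-3.14, -0.004, -0.29]
force: [0.2, 0.5, -0.0]
grip_width: 0.0384
```

```bash
python3 - <<'E'
from h import *
from ms import meas
go([.44,.31,.2],70)
f=cam("wrist");P=cloud(f);save(f["color"],"w2.png")
try: meas(f["color"],P)
except Exception as e: print(e)
f=cam("scene");P=cloud(f);meas(f["color"],P)
E
```

```text
pos [ 0.5437 -0.107   0.2394] rot [-179.9    -0.22  -16.6 ] F [ 0.2  0.5 -0. ] w 0.0384 t 5.75
tool shift mm [-218.6 -369.9   39.2] q [-0.44  0.52  0.75  1.83 -0.43  0.96  0.21]
turn deg [  0.09  -0.25 -86.6 ]
bar n 497 rect [ 544.2 -106. ] [42.3 13.4] z 0.0926 angle -106.7
ring ((507.5819396972656, -8.011962890625), 35.470951080322266) ztop 0.0817
plate ((525.3767700195312, -57.201080322265625), (130.3292999267578, 208.46331787109375), 20.337915420532227)
bar n 56 rect [ 542.8 -110. ] [42.  13.2] z 0.0929 angle -105.2
ring ((567.5735473632812, -34.81705093383789), 97.83582305908203) ztop 0.0835
plate ((524.6380004882812, -59.605621337890625), (128.91445922851562, 208.5334930419922), 20.61921501159668)
```

View pics/w2.png

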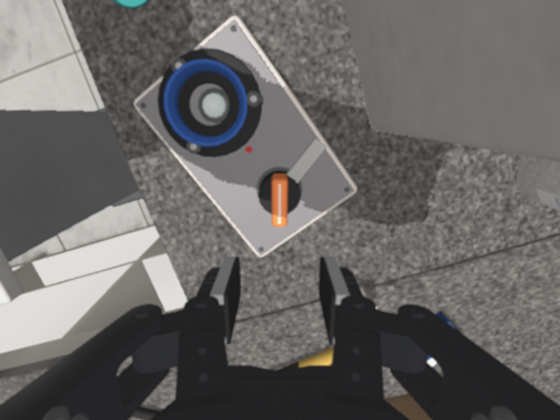

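The knob stayed at about 1.26 rad with the bar turned 72°. The tongue at (307,160) is swung clear of the ring at (210,103). Next, the flask.

Emit:
arm_command:
  targets:
    - [0, 0, 0, 0, 0, -7.2]
    - [0, 0, 0, 0, 0, -7.2]
    - [0, 0, 0, 0, 0, -7.2]
    - [0, 0, 0, 0, 0, -7.2]
    - [0, 0, 0, 0, 0, -7.2]
    - [0, 0, 0, 0, 0, -7.2]
    - [0, 0, 0, 0, 0, -7.2]
  grip: 60

```text
clock: 6.55
position: [0.5392, -0.1046, 0.2278]
tool_rot: [-3.133, 0.008, 0.625]
force: [-0.4, -0.5, -0.4]
grip_width: 0.0515
```

Emit:
arm_command:
  targets:
    - [18, -42, 0, 0, 0, 0]
    - [18, -42, 0, 0, 0, 0]
    - [18, -42, 0, 0, 0, 0]
    - [18, -42, 0, 0, 0, 0]
    - [18, -42, 0, 0, 0, 0]
    - [18, -42, 0, 0, 0, 0]
    - [18, -42, 0, 0, 0, 0]
    - [0, 0, 0, 0, 0, 0]

```text
clock: 7.35
position: [0.4604, 0.2158, 0.2196]
tool_rot: [-3.129, 0.021, 0.63]
force: [-0.0, -0.3, -0.1]
grip_width: 0.0511
```

```bash
python3 - <<'E'
from h import *
go([.44,.31,.2],34)
f=cam("wrist");P=cloud(f);np.savez("w3.npz",c=f["color"],P=P);save(f["color"],"w3.png")
E
```

```text
pos [0.4604 0.2158 0.2196] rot [-179.26    1.22   36.07] F [-0.  -0.3 -0.1] w 0.0511 t 7.35
tool shift mm [ 39.4 -87.9  19.9] q [-0.89  0.42  0.45  1.93 -0.25  0.87  0.33]
turn deg [-0.72  1.23  2.06]
```

View pics/w3.png

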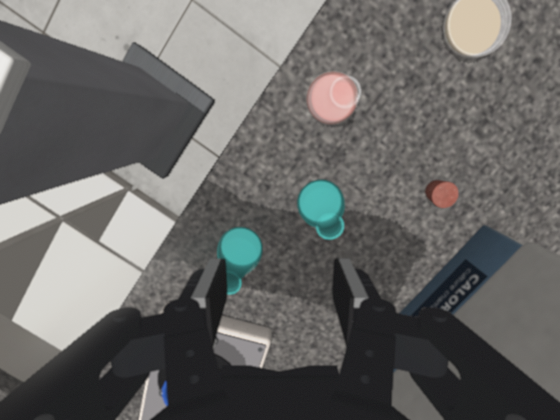

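The pink flask's contents are centred at (332,98) and its rim at (345,92). The turquoise look-alikes are at (322,205) and (239,252), so my choice holds. I'll intersect rays with known heights.

```bash
cat >> h.py <<'E'
def ray(f,uv,z):
    n=cv2.undistortPoints(np.array([[uv]],float),f["K"],np.array(f["D"],float)).ravel()
    d=f["T"][:3,:3]@[*n,1]; o=f["T"][:3,3]; return (o+d*(z-o[2])/d[2]).round(4)
E
python3 - <<'E'
from h import *
f=cam("wrist")
c=f["color"];print("rim",ray(f,(345.3,92),.088))
g=cv2.resize(c[50:140,290:390],None,fx=6,fy=6,interpolation=cv2.INTER_CUBIC);save(g,"w3c.png")
h=cv2.cvtColor(c,cv2.COLOR_RGB2HSV).astype(int);m=((h[...,0]<10)|(h[...,0]>168))&(h[...,1]>60)&(h[...,2]>100)
m[:60]=0;m[140:]=0;m[:,:290]=0;m[:,380:]=0
v,u=np.nonzero(m);pc,r=cv2.minEnclosingCircle(np.stack([u,v],-1).astype(np.float32));print(pc,r,[ray(f,pc,z) for z in(0.003,.01,.02)])
go([.44,.31,.2],34)
E
```

```text
rim [0.4444 0.3163 0.088 ]
(334.6817321777344, 93.26325988769531) 24.839380264282227 [array([0.4445, 0.323 , 0.003 ]), array([0.444, 0.322, 0.01 ]), array([0.4433, 0.3206, 0.02  ])]
pos [0.4618 0.2108 0.2199] rot [-179.36    1.24   35.77] F [ 0.7 -0.4 -0.5] w 0.0515 t 7.45
tool shift mm [ 40.7 -93.   20.1] q [-0.89  0.42  0.46  1.94 -0.25  0.87  0.33]
turn deg [-0.62  1.25  1.76]
```

View pics/w3c.png

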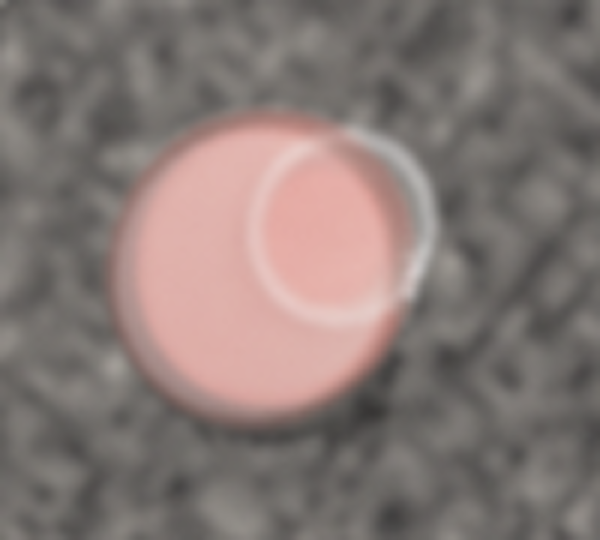

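```bash
python3 - <<'E'
from h import *
f=cam("wrist");c=f["color"]
h=cv2.cvtColor(c,cv2.COLOR_RGB2HSV).astype(int);m=((h[...,0]<10)|(h[...,0]>168))&(h[...,1]>60)&(h[...,2]>100)
m[:60]=0;m[140:]=0;m[:,:290]=0;m[:,380:]=0
v,u=np.nonzero(m);pc,r=cv2.minEnclosingCircle(np.stack([u,v],-1).astype(np.float32));print(pc,r)
print("rim",ray(f,(347+pc[0]-334.7,87.8+pc[1]-93.3),.088),"base",[ray(f,(pc[0]-1.4,pc[1]+.9),z) for z in(.005,.015)])
go([.443,.316,.2],34)
E
```

```text
(334.8609619140625, 90.78402709960938) 24.982114791870117
rim [0.4436 0.3189 0.088 ] base [array([0.4437, 0.3211, 0.005 ]), array([0.443 , 0.3196, 0.015 ])]
pos [0.4624 0.2095 0.2202] rot [-179.38    1.22   35.64] F [-0.5 -0.7  0. ] w 0.051 t 7.5
tool shift mm [ 46.7 -97.6  20.3] q [-0.88  0.42  0.46  1.94 -0.25  0.87  0.33]
turn deg [-0.6   1.23  1.63]
```

```bash
python3 - <<'E'
from h import *
for n,uv,z in(("top",(204.9,239.9),.03),("top",(204.9,239.9),.005),("scene",(214,212.7),.02)):
    q=np.load(n+"0.npz");print(n,z,ray(dict(K=q["K"],T=q["T"],D=q["D"]),uv,z))
q=np.load("top0.npz");f=dict(K=q["K"],T=q["T"],D=q["D"])
print("ring top cam",ray(f,(130+566/2.9,165+139/2.9),.081))
E
```

```text
top 0.03 [0.4402 0.3163 0.03  ]
top 0.005 [0.4398 0.3206 0.005 ]
scene 0.02 [0.4422 0.315  0.02  ]
ring top cam [ 0.5066 -0.0102  0.081 ]
```

Emit:
arm_command:
  targets:
    - [24, -43, 15, -0.6, 1.2, 1.6]
    - [22, -40, 15, 0, 0, 0]
    - [0, 0, 0, 0, 0, 0]
    - [0, 0, 0, 0, 0, 0]

```text
clock: 7.9
position: [0.4552, 0.2991, 0.1885]
tool_rot: [3.14, 0.001, 0.582]
force: [0.2, -0.5, -0.6]
grip_width: 0.0508
```

```bash
python3 - <<'E'
from h import *
go([.4435,.317,.13],34)
f=cam("wrist");c=f["color"];save(c,"w4.png")
E
```

```text
pos [0.4552 0.2991 0.1885] rot [1.7989e+02 3.0000e-02 3.3370e+01] F [ 0.2 -0.5 -0.6] w 0.0508 t 7.9
tool shift mm [  0.2 -21.5  58.5] q [-1.01  0.51  0.44  1.89 -0.29  0.81  0.16]
turn deg [ 0.11  0.03 -0.63]
```

View pics/w4.png

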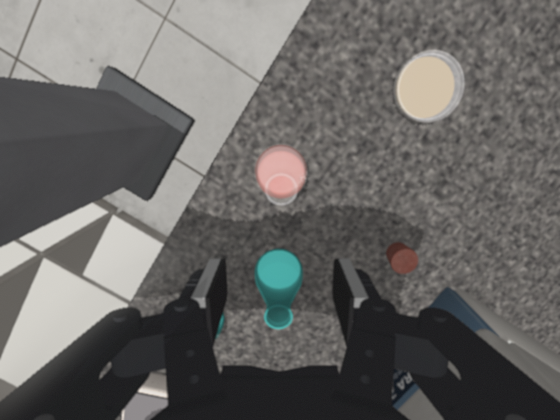

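```bash
python3 - <<'E'
from h import *
f=cam("wrist");print(f["T"].round(3), "D",f["D"])
print("rim",ray(f,(281,188),.088),"base",ray(f,(281,171.5),.005),"stop",ray(f,(403,257),.02))
p=f["T"][:3,:3].T@(np.array([.4552,.2991,.186])-f["T"][:3,3]);print("TCP px",(f["K"]@p/p[2]))
go([.4435,.317,.13],34)
E
```

```text
[[ 0.835  0.526  0.161  0.413]
 [ 0.55  -0.799 -0.244  0.362]
 [ 0.     0.293 -0.956  0.314]
 [ 0.     0.     0.     1.   ]] D [-0.04684761  0.          0.          0.          0.        ]
rim [0.4425 0.3203 0.088 ] base [0.4442 0.3186 0.005 ] stop [0.5931 0.3162 0.02  ]
TCP px [279.71958737 289.65564334   1.        ]
pos [0.4551 0.299  0.1889] rot [1.7992e+02 1.0000e-02 3.3350e+01] F [ 0.8  0.4 -0.6] w 0.0511 t 8.0
tool shift mm [  0.2 -21.5  58.8] q [-1.01  0.51  0.44  1.89 -0.29  0.81  0.16]
turn deg [ 0.08  0.01 -0.65]
```

Emit:
arm_command:
  targets:
    - [1, -23, 0, 0, 0, 0]
    - [0, 0, 20, 0, 0, 0]
    - [0, 0, 20, 0, 0, 0]
    - [0, 0, 0, 0, 0, 0]

```text
clock: 8.4
position: [0.446, 0.3142, 0.1498]
tool_rot: [3.14, -0.003, 0.574]
force: [-0.4, -0.6, 0.1]
grip_width: 0.0513
```

```bash
python3 - <<'E'
from h import *
go([.4432,.3188,.076],34)
E
```

```text
pos [0.446  0.3142 0.1498] rot [ 1.7992e+02 -1.5000e-01  3.2890e+01] F [-0.4 -0.6  0.1] w 0.0513 t 8.4
tool shift mm [-0.1 -5.5 73.7] q [-1.01  0.56  0.41  1.92 -0.32  0.72  0.15]
turn deg [ 0.08 -0.15 -1.11]
```

Emit:
arm_command:
  targets:
    - [0, -6, 0, 0, 0, -1]
    - [0, 0, 25, 0, 0, 0]
    - [0, 0, 20, 0, 0, 0]
    - [0, 0, 0, 0, 0, 0]

```text
clock: 8.8
position: [0.4453, 0.3186, 0.1079]
tool_rot: [3.141, -0.007, 0.591]
force: [-0.1, 0.2, 0.5]
grip_width: 0.0517
```

```bash
python3 - <<'E'
from h import *
go([.4432,.3188,.076],34)
f=cam("wrist");save(f["color"],"w5.png")
E
```

```text
pos [0.4453 0.3186 0.1079] rot [179.96  -0.42  33.85] F [-0.1  0.2  0.5] w 0.0517 t 8.8
tool shift mm [-1.9 -1.3 31.9] q [-0.99  0.63  0.36  1.94 -0.36  0.63  0.19]
turn deg [ 0.04 -0.42 -0.15]
```

View pics/w5.png

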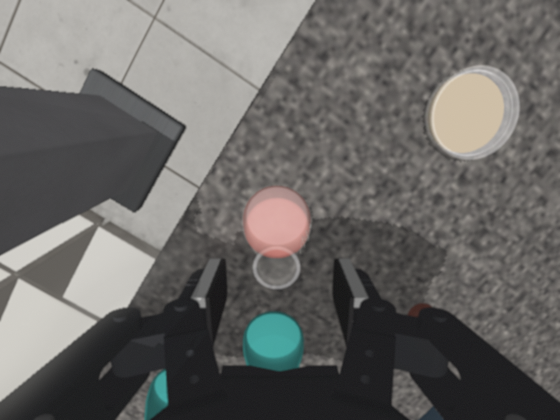

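The rim at (276,267) lies midway between the fingertips at (220,…) and (340,…). I'll descend and grip the neck.

Emit:
arm_command:
  targets:
    - [-2, -1.5, 16, 0, -0.4, 0]
    - [0, 0, 16, 0, 0, 0]
    - [0, 0, 0, 0, 0, 0]

```text
clock: 9.15
position: [0.4447, 0.3201, 0.0793]
tool_rot: [-3.141, -0.006, 0.591]
force: [-0.5, 0.2, 0.3]
grip_width: 0.0514
```

```bash
python3 - <<'E'
from h import *
go([.4432,.3188,.076],34)
f=cam("wrist");print("rim px z.088 in tool:"); p=f["T"][:3,:3].T@(np.array([.4432,.319,.088])-f["T"][:3,3]);print(f["K"]@p/p[2])
E
```

```text
pos [0.4447 0.3201 0.0793] rot [-179.98   -0.32   33.85] F [-0.5  0.2  0.3] w 0.0514 t 9.15
tool shift mm [-2.   0.2  3.3] q [-0.97  0.67  0.33  1.95 -0.38  0.58  0.21]
turn deg [-0.02 -0.32 -0.15]
rim px z.088 in tool:
[275.19271892 303.17191294   1.        ]
```

Emit:
arm_command:
  targets:
    - [-2, 0, 3, 0, 0, 0]
    - [0, 0, 0, 0, 0, 0]

```text
clock: 9.4
position: [0.4438, 0.3194, 0.0785]
tool_rot: [-3.141, -0.008, 0.591]
force: [-0.4, 0.3, 0.6]
grip_width: 0.0511
```

Emit:
arm_command:
  targets:
    - [0, 0, 0, 0, 0, 0]
    - [0, 0, 0, 0, 0, 0]
    - [0, 0, 0, 0, 0, 0]
    - [0, 0, 0, 0, 0, 0]
    - [0, 0, 0, 0, 0, 0]
  grip: 0
  grip_force: 40

```text
clock: 9.9
position: [0.4442, 0.3198, 0.0799]
tool_rot: [-3.141, -0.01, 0.591]
force: [1.0, -0.2, 0.2]
grip_width: 0.0219
```

Emit:
arm_command:
  targets:
    - [0, 0, -15, 0, 0, 0]
    - [0, 0, -35, 0, 0, 0]
    - [0, 0, -40, 0, 0, 0]
    - [0, 0, -40, 0, 0, 0]
    - [0, 0, -40, 0, 0, 0]
    - [0, 0, 0, 0, 0, 0]
    - [0, 0, 0, 0, 0, 0]

```text
clock: 10.6
position: [0.4426, 0.3171, 0.2618]
tool_rot: [-3.14, -0.01, 0.589]
force: [-0.0, -0.3, -1.6]
grip_width: 0.022
```

```bash
python3 - <<'E'
from h import *
go([.508,-.008,.25],0)
f=cam("wrist");np.save("w6.npy",f["color"]);g=cam("scene")
o=np.hstack([f["color"][180:420,120:440],cv2.resize(g["color"][120:300,140:380],(320,240))]);save(cv2.resize(o,(800,300)),"w6.png")
E
```

```text
pos [0.4426 0.3171 0.2618] rot [-179.93   -0.56   33.72] F [-0.  -0.3 -1.6] w 0.022 t 10.6
tool shift mm [-126.2  306.7   10.2] q [-1.09  0.41  0.49  1.83 -0.23  0.95  0.08]
turn deg [-0.23 -0.53 33.72]
```

View pics/w6.png

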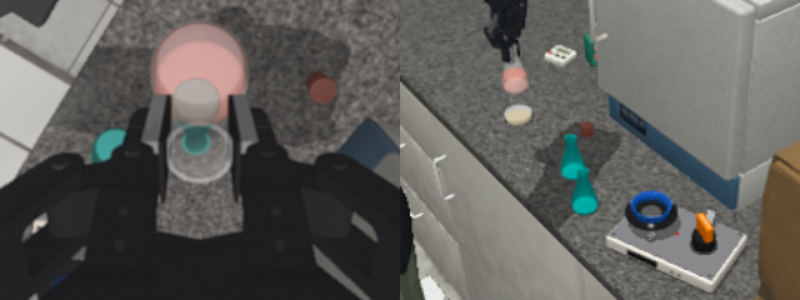

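Flask held upright in the air (scene crop); neck opening 22 mm, base 80 mm below the TCP. I'll carry it over to the ring.

Emit:
arm_command:
  targets:
    - [-8, 20, 0, 0, 0, 0]
    - [-15, 36, 0, 0, -0.5, 0]
    - [-16, 38, 0, 0, 0, 0]
    - [-16, 38, 0, 0, 0, 0]
    - [-16, 38, 0, 0, 0, 0]
    - [-16, 38, 0, 0, 0, 0]
    - [-16, 38, 0, 0, 0, 0]
    - [-8, 20, 0, 0, 0, 0]

```text
clock: 11.5
position: [0.4956, 0.0257, 0.2539]
tool_rot: [-3.14, 0.014, 0.595]
force: [0.4, 0.6, -1.1]
grip_width: 0.0218
```

Emit:
arm_command:
  targets:
    - [-4, 10, 0, 0, 0, 0]
    - [0, 0, 0, 0, 0, 0]
    - [0, 0, 0, 0, 0, 0]

```text
clock: 11.8
position: [0.4972, 0.0127, 0.2522]
tool_rot: [-3.14, 0.018, 0.59]
force: [-0.2, 0.9, -0.0]
grip_width: 0.0216
```

```bash
python3 - <<'E'
from h import *
go([.508,-.008,.19],34)
E
```

```text
pos [0.4972 0.0127 0.2522] rot [-179.89    1.03   33.82] F [-0.2  0.9 -0. ] w 0.0216 t 11.8
tool shift mm [-1.4 23.3 62.2] q [-0.58  0.37  0.56  1.93 -0.23  0.92  0.69]
turn deg [-0.11  1.03 -0.18]
```

Emit:
arm_command:
  targets:
    - [-1.4, 23, 15, 0, 1, 0]
    - [0, 0, 25, 0, 0, 0]
    - [0, 0, 15, 0, 0, 0]
    - [0, 0, 0, 0, 0, 0]
    - [0, 0, 0, 0, 0, 0]

```text
clock: 12.3
position: [0.5088, -0.0, 0.1949]
tool_rot: [-3.138, -0.0, 0.6]
force: [-0.0, -0.5, -0.7]
grip_width: 0.0221
```

```bash
python3 - <<'E'
from h import *
go([.508,-.008,.17],34)
E
```

```text
pos [ 0.5088 -0.      0.1949] rot [-179.77   -0.     34.38] F [-0.  -0.5 -0.7] w 0.0221 t 12.3
tool shift mm [-5.1  6.3 24.9] q [-0.5   0.46  0.51  1.97 -0.31  0.79  0.8 ]
turn deg [-0.23 -0.    0.38]
```

Emit:
arm_command:
  targets:
    - [-5, 6.3, 8, 0, 0, 0.4]
    - [0, 0, 5, 0, 0, 0]
    - [0, 0, 0, 0, 0, 0]
    - [0, 0, 0, 0, 0, 0]

```text
clock: 12.7
position: [0.5088, -0.0071, 0.1825]
tool_rot: [-3.138, -0.002, 0.595]
force: [-0.1, -0.3, -0.2]
grip_width: 0.0217
```

```bash
python3 - <<'E'
from h import *
from ms import meas
go([.508,-.008,.17],34)
f=cam("wrist");g=cam("scene");t=cam("top")
try: meas(f["color"],cloud(f))
except Exception as e: print(e)
a=f["color"][160:400,120:440];b=cv2.resize(g["color"][190:295,235:375],(320,240),interpolation=cv2.INTER_CUBIC)
save(cv2.resize(np.hstack([a,b]),(800,300)),"w7.png")
go([.508,-.008,.17],34)
E
```

```text
pos [ 0.5088 -0.0071  0.1825] rot [-1.7979e+02 -1.3000e-01  3.4070e+01] F [-0.1 -0.3 -0.2] w 0.0217 t 12.7
tool shift mm [-1.2  0.4 12.5] q [-0.47  0.48  0.5   1.99 -0.33  0.76  0.82]
turn deg [-0.21 -0.13  0.07]
bar n 253 rect [545.3 -98.6] [28.1 13. ] z 0.0923 angle -87.0
ring ((507.7583312988281, -7.807090759277344), 35.32786178588867) ztop 0.0818
plate ((520.8382568359375, -43.14251708984375), (129.22369384765625, 176.98497009277344), 19.98460578918457)
pos [ 0.5088 -0.007   0.1825] rot [-1.7979e+02 -1.3000e-01  3.4080e+01] F [ 0.5 -0.7 -0.4] w 0.0221 t 12.85
tool shift mm [-1.2  0.4 12.5] q [-0.47  0.48  0.5   1.99 -0.33  0.76  0.82]
turn deg [-0.21 -0.13  0.08]
```

View pics/w7.png

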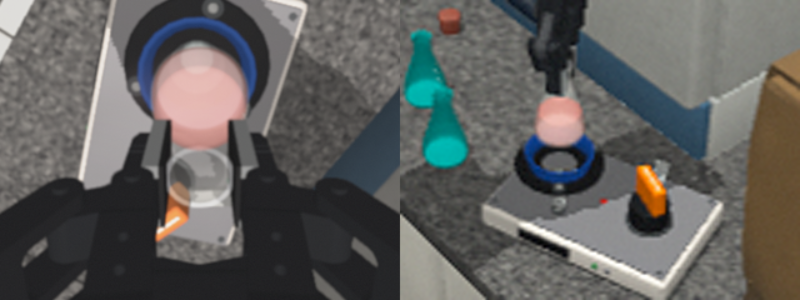

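The flask hangs upright over the ring and the ring centre is confirmed at (0.5078, -0.0078). I'll lower it into the collar.

Emit:
arm_command:
  targets:
    - [-1.2, 0.5, 6, -0.2, 0, 0]
    - [0, 0, 8, 0, 0, 0]
    - [0, 0, 6, 0, 0, 0]
    - [0, 0, 6, 0, 0, 0]
    - [0, 0, 0, 0, 0, 0]

```text
clock: 13.35
position: [0.5079, -0.008, 0.1541]
tool_rot: [3.142, -0.002, 0.595]
force: [0.1, 0.3, -1.2]
grip_width: 0.0218
```

```bash
python3 - <<'E'
from h import *
go([.508,-.0075,.132],34)
E
```

```text
pos [ 0.5079 -0.008   0.1541] rot [ 1.800e+02 -1.300e-01  3.409e+01] F [ 0.1  0.3 -1.2] w 0.0218 t 13.35
tool shift mm [ 0.3 -0.3 22.1] q [-0.45  0.52  0.47  2.01 -0.36  0.69  0.85]
turn deg [ 0.   -0.13  0.09]
```

Emit:
arm_command:
  targets:
    - [0, 0, 5, 0, 0, 0]
    - [0, 0, 5, 0, 0, 0]
    - [0, 0, 4, 0, 0, 0]
    - [0, 0, 0, 0, 0, 0]

```text
clock: 13.75
position: [0.5084, -0.008, 0.1391]
tool_rot: [3.141, -0.003, 0.595]
force: [-0.7, 0.8, 4.1]
grip_width: 0.0218
```

```bash
python3 - <<'E'
from h import *
go([.508,-.0075,.132],34)
E
```

```text
pos [ 0.5084 -0.008   0.1391] rot [ 1.7998e+02 -1.6000e-01  3.4090e+01] F [-0.7  0.8  4.1] w 0.0218 t 13.75
tool shift mm [-0.  -0.6  7.1] q [-0.43  0.54  0.45  2.02 -0.38  0.66  0.86]
turn deg [ 0.02 -0.16  0.09]
```

Emit:
arm_command:
  targets:
    - [0, 0, 4, 0, 0, 0]
    - [0, 0, 4, 0, 0, 0]
    - [0, 0, 0, 0, 0, 0]
    - [0, 0, 0, 0, 0, 0]

```text
clock: 14.15
position: [0.5085, -0.008, 0.1317]
tool_rot: [-3.142, -0.004, 0.595]
force: [-2.1, 0.1, 7.9]
grip_width: 0.0219
```

```bash
python3 - <<'E'
from h import *
for i in range(3): go([.508,-.0075,.132],34)
f=cam("wrist")
try:
 from ms import meas; meas(f["color"],cloud(f))
except Exception as e: print(e)
E
```

```text
pos [ 0.5085 -0.008   0.1317] rot [-180.     -0.2    34.07] F [-2.1  0.1  7.9] w 0.0219 t 14.15
tool shift mm [-0.1 -0.7 -0.3] q [-0.43  0.55  0.44  2.02 -0.39  0.64  0.87]
turn deg [-0.   -0.2   0.07]
pos [ 0.5085 -0.008   0.1317] rot [-180.     -0.2    34.07] F [-2.1  0.1  7.9] w 0.0219 t 14.15
tool shift mm [-0.1 -0.7 -0.3] q [-0.43  0.55  0.44  2.02 -0.39  0.64  0.87]
turn deg [-0.   -0.2   0.07]
pos [ 0.5085 -0.008   0.1317] rot [-180.     -0.2    34.07] F [-2.1  0.1  7.9] w 0.0219 t 14.15
tool shift mm [-0.1 -0.7 -0.3] q [-0.43  0.55  0.44  2.02 -0.39  0.64  0.87]
turn deg [-0.   -0.2   0.07]
bar n 2 rect [543.  -84.6] [0.8 0. ] z 0.0865 angle -3.7
ring ((507.8097229003906, -7.9898362159729), 35.528114318847656) ztop 0.0689
plate ((514.67578125, -26.57221221923828), (129.32510375976562, 141.44044494628906), 19.938447952270508)
```

Emit:
arm_command:
  targets:
    - [0, 0, 0, 0, 0, 0]
    - [0, 0, 0, 0, 0, 0]
    - [0, 0, 0, 0, 0, 0]
    - [0, 0, 0, 0, 0, 0]
    - [0, 0, 0, 0, 0, 0]

```text
clock: 14.7
position: [0.5085, -0.0081, 0.1332]
tool_rot: [-3.141, -0.005, 0.594]
force: [-2.3, -0.6, 7.8]
grip_width: 0.0216
```

```bash
python3 - <<'E'
from h import *
from ms import meas
go([.508,-.0075,.132],34)
f=cam("wrist");meas(f["color"],cloud(f));g=cam("scene");meas(g["color"],cloud(g))
a=f["color"][160:400,120:440];b=cv2.resize(g["color"][170:295,180:347],(320,240),interpolation=cv2.INTER_CUBIC)
save(cv2.resize(np.hstack([a,b]),(800,300)),"w8.png")
E
```

```text
pos [ 0.5085 -0.0081  0.1332] rot [-179.96   -0.26   34.06] F [-2.3 -0.6  7.8] w 0.0216 t 14.7
tool shift mm [-0.1 -0.7  1.2] q [-0.43  0.55  0.44  2.02 -0.39  0.64  0.87]
turn deg [-0.04 -0.26  0.06]
bar n 8 rect [544.  -84.9] [4.8 1.3] z 0.0869 angle 22.3
ring ((507.771728515625, -8.08392333984375), 35.56211853027344) ztop 0.0705
plate ((514.653564453125, -26.678436279296875), (129.3694610595703, 141.975341796875), 20.505369186401367)
bar n 53 rect [ 543.1 -110.5] [44.3 13.2] z 0.0928 angle -105.9
ring ((579.6490478515625, 2.737842559814453), 107.01518249511719) ztop 0.073
plate ((497.9045715332031, -35.8890380859375), (137.99366760253906, 132.89031982421875), 40.91381072998047)
```

View pics/w8.png

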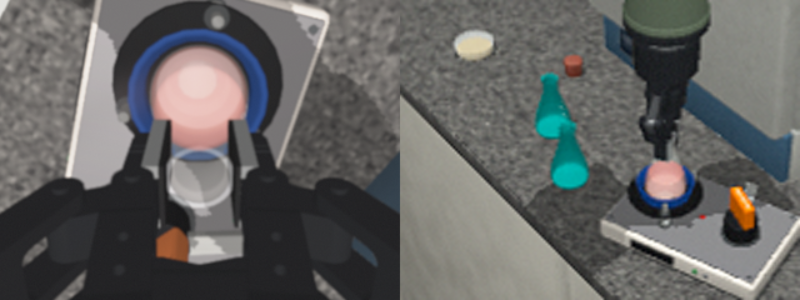

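Seated and held; empty rows re-base on the measured pose and let it creep up (12.9 to 11.3 mm). I'll add a few mm, end on the pushing row, and check without another row.

Emit:
arm_command:
  targets:
    - [0, 0, 2, 0, 0, 0]
    - [0, 0, 3, 0, 0, 0]

```text
clock: 15.0
position: [0.5085, -0.008, 0.129]
tool_rot: [-3.141, -0.005, 0.594]
force: [-2.3, -0.4, 9.7]
grip_width: 0.0219
```

```bash
python3 - <<'E'
from h import *
from ms import meas
for i in range(4):
    f=cam("wrist")
meas(f["color"],cloud(f));go([.508,-.0075,.132],34)
E
```

```text
ms.py:6: RuntimeWarning: Mean of empty slice.
  q=P[m]; r=cv2.minAreaRect((q[:,:2]*1000).astype(np.float32)); d=np.linalg.svd(q[:,:2]-q[:,:2].mean(0),full_matrices=False)[2][0]
  ret = um.true_divide(
Traceback (most recent call last):
  File "ms.py", line 6, in meas
    q=P[m]; r=cv2.minAreaRect((q[:,:2]*1000).astype(np.float32)); d=np.linalg.svd(q[:,:2]-q[:,:2].mean(0),full_matrices=False)[2][0]
                                                                    ~~~~~~~~~~~~~~~~~~~~~~~~~~~~~~~~~~~~~~~~~~~~~~~~~~~~~~~~~~~~~^^^
IndexError: index 0 is out of bounds for axis 0 with size 0
```

```bash
python3 - <<'E'
from h import *
for i in range(2):
    f=cam("wrist");P=cloud(f);go([.508,-.0075,.132],34)
h=cv2.cvtColor(f["color"],cv2.COLOR_RGB2HSV).astype(int)
m=(h[...,0]>100)&(h[...,0]<128)&(h[...,1]>130)&(P[...,2]>.05)&(P[...,2]<.1)&(abs(P[...,0]-.508)<.05)&(abs(P[...,1])<.05)
z=np.percentile(P[m][:,2],95);print("ring top",z,"pressed",.0818-z)
if .0818-z>.0115 and bot.observe()["force"][2]>6: print(bot.job_done())
E
```

```text
pos [ 0.5085 -0.0081  0.129 ] rot [-179.94   -0.3    34.05] F [-2.8  0.8  8.5] w 0.0216 t 15.25
tool shift mm [-0.1 -0.8 -3. ] q [-0.42  0.56  0.44  2.03 -0.39  0.63  0.87]
turn deg [-0.06 -0.3   0.05]
pos [ 0.5085 -0.008   0.1289] rot [-179.94   -0.3    34.06] F [-2.6 -0.4  8.4] w 0.0216 t 15.3
tool shift mm [-0.1 -0.7 -3.1] q [-0.42  0.56  0.44  2.03 -0.39  0.63  0.87]
turn deg [-0.06 -0.3   0.06]
ring top 0.06622864221892011 pressed 0.01557135778107989
the job is handed in; nothing more can be done
None
```

The pink flask is seated upright in the ring and still held pressed down, and I handed the job in at about 15.3 s of the 51 s limit. `bot.job_done()` gives no verdict, so the checks below are all I have.

- **Knob:** I turned it clockwise first and released it. The wrist camera then showed the bar turned 72° (about 1.26 rad). The scene camera agreed to within 2°, and the tongue was clear of the ring.
- **Flask:** I picked it up by the neck, tool tilt under 0.5°, and lowered it into the collar without shifting it sideways.
- **Press:** The wrist camera showed the ring about 15.6 mm down at hand-in, with 8.4 N upward on the tool. The spring figures would give about 9.5 N there, so the two differ by about 1 N. By force alone it is about 13 mm, so both exceed 10 mm and stay below the 18 mm stop. Height and force held steady over the last readings.
- **Creep:** During an earlier hold the press eased from 12.9 to 11.3 mm, because rows with no movement re-base on the measured pose. I pressed further and made the pushing row the last one to stop that.
- **Failed check:** One late measuring script crashed because the bar was hidden in the wrist view. I repeated the ring measurement without it.
- **Bystanders:** The last scene crop showed the petri dish, stopper and turquoise flasks apparently in their places. I did not re-measure them, and the beaker was outside that crop, but the arm never went near it.

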